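# Load the drilling jig past its spring stop

### The arm

A 6-joint arm with a two-finger parallel gripper is mounted at the origin on a cart in front of the work surface, level with it; the furniture and walls round the work are solid. World frame = base frame: x ahead of the robot, y to its left, z up, the work surface at z = 0. Lengths are in m, angles in degrees, forces in N, time in s.
With the tool pointing down it reaches from about 0.25 to 0.725 m from the base axis. Payload 9.7 kg.
Tool frame: the origin (TCP) lies midway between the tips of the shut fingers; the grasp point (between the pads) lies 19 mm behind it (bot.pinch_z is the distance from the TCP to the grasp point, in m); z points along the fingers, y is the line along which they close (so a half turn about z gives the same grasp; the last joint's range is limited). The gripper opens to 85 mm and grips with 20 to 120 N. Pads are 22 mm wide; open, the fingers measure 114 mm over their backs; the gripper's body (76 mm by 85 mm) begins 54 mm behind the grasp point. The pads swing forward as they close: fully open they stand 13 mm farther back than shut.
Start: joints at [64.4, 4.979, 10.078, 95.1, 0, 90], TCP at [0.238, 0.496, 0.231] pointing down, gripper open.
Joint ranges: [-179.16, 179.16], [-48.56, 103.87], [-65.8, 70.77], [-126.05, 130.52], [-82.76, 87.17], [-180, 180]. Speed limits (degrees/s): [127.2, 127.2, 147.25, 180, 180, 180].

### API

Orientations are given as [roll, pitch, yaw] about the fixed x, y, z axes, in that order (R = Rz(yaw) Ry(pitch) Rx(roll)).
In Python, from workcell import sensors, camera, camera_params, ticket, bot gives the robot as it stands.
- The arm moves only by the shell command python3 -m jog 'ROWS' [FORCE]. ROWS is JSON, a list that holds one entry, the list of rows, each a list of 5 numbers: the shift along the world's x, y, z in units of 50 mm (1.0 is 50 mm), then the turn about the world's z in units of 5 degrees (1.0 is 5 degrees), then the opening, from 0 (shut) to 1 (fully open). In form: [[[tx, ty, tz, yaw, grip], ...]]. A call has 1 to 8 rows; each row shifts and turns the commanded pose from where the row before left it; what a row does not reach is not made up. A row lasts 1/10 s, in which the tool goes at most 50 mm and 8.59 degrees, less where a joint would pass 70% of its speed; a pose out of reach is approached as far as the arm can. A call is refused whole if a number of a shift passes 1 or a number of a turn 1, either way. A call with a gripper value outside its range is refused whole. The fingers move at their own pace and stop on an object; FORCE is the grip in N (left out, the last holds). Time passes only in rows, so rows that do not move let the fingers close. It gives the time, the measured TCP pose, the force, the opening and the grip force at its end, in the units of the state.
- sensors.get_obs(): the state, without advancing time (a new reading comes with each control period).
- camera(name): name is "scene" or "top" or "wrist"; returns the picture (480x640x3 uint8, blue, green, red); there is no depth.
- camera_params(name): a dict with "fx", "fy", "cx", "cy" (pixels), "T" (4x4, takes a point from camera to world coordinates); the wrist camera has in their place "tool_from_camera" (4x4, takes a point from camera to tool coordinates, whose origin is the TCP and whose axes are the flange's). Camera axes: x right, y down, z forward; pixel columns grow to the right and rows downward; lengths in m; the calibration is good to about 2 mm. A picture is of the moment at which its call begins: read the wrist's pose just before it. camera_params takes no time and is no camera call.
- ticket.job_done(): hands the job in; it is judged then, once.
The state is a dict: "time": time; "q": joint angles; "qd": joint speeds; "joint_efforts": joint torques, N m; "ee_pos": TCP position; "tcp_rot": TCP orientation; "wrist_force": force on the tool from outside, world axes, zero at the start; "torque": the same for the moment, N m; "opening": finger opening in m; "grasp_force": force on a finger pad.
Only numpy, scipy, OpenCV 4.12 (cv2) and the standard library are available. Lean on these libraries where they do the work, as an engineer would, in place of code of your own. Each camera call takes 0.05 s, during which the arm holds its last target. There are 200 camera calls.

### The job

Load the maple block into the drilling jig: press the long red spring bar down with a fingertip so that the steel tooth sinks out of the channel, and, keeping the bar held down, push the block along the channel past the tooth until it is fully home against the end stop. Only then let the bar spring up again, so that the tooth stands locked behind the block, and move clear. Only press and push: do not pick anything up, and leave the other things alone.

Things in the scene. Friction and masses are not known exactly. Their poses are not given: they have to be found in the camera images.
- drill_jig: Fixed plywood drilling jig, board 400 x 138 x 18 mm (x -220 to 180, y -60 to 78). Origin: underside of the board (z = 0) on the channel's centre line. +x: along the channel, the way the block is pushed, roughly to the robot's left (jig turned up to 0.3 rad); +y: across, roughly toward the robot; +z up. 'Jig' positions in the other entries are in this frame.
- channel_in (a point): Point on the middle of the channel floor near its open entry end (jig x -180, z 18 mm). Axes as the jig's. Channel 49 mm wide, centred on jig y 0, open at the top; low aluminium guide strips at its sides: far one jig y -34.5 to -24.5, top z 25 mm; near one (robot's side) y 24.5 to 31.5, top z 23 mm.
- tooth_top (a point): Centre of the top of the square-faced steel tooth in the middle of the channel (jig x -2 to 14, y -12 to 12 mm); one piece with the red bar, moves down with it. Top at z 26 mm with the bar up (blocks the channel), level with the floor (z 18) at 8 mm of travel, z 12 when fully down; it must be below the floor while the block passes.
- spring_bar (a joint): Travel of the red spring bar in m: 0 = up, grows as it is pressed straight down, 0.014 = hard bottom. The spring takes about 4 N to start and 7 N to bottom, and lifts the bar again when let go.
- bar_top (a point): Middle of the flat top of the red spring bar, 260 x 34 x 10 mm, beside the channel on the robot's side (jig x -215 to 45, y 34 to 68 mm). Press it anywhere along its length; a finger can slide along it while pressing. Top z 42 mm when up, 28 mm fully down: a fingertip holding it down there clears both guide strips and is still low enough to push the block. Axes as the jig's.
- blank_center (a point): Centre of the loose maple block, 130 mm long, 45 wide, 32 high, about 0.12 kg, lying in the channel (centre 34 mm above the worktop). Its own y axis runs along its length. It starts on the -x side of the tooth, its centre at jig x -102 to -72 mm; home, its centre is at jig x 85 mm.
- stop_face (a point): Point on the dark end stop's face at the channel floor, on the centre line (jig x 150, z 18 mm); stop's top z 44 mm. Axes as the jig's. With the block home its trailing end is at jig x 20 mm, 6 mm past the tooth. An aluminium drill bridge crosses the channel before the stop: jig x 93 to 137, y -57 to 57, underside z 56, top z 71 mm; the block slides in under it.
- router_bit: Bystander: router bit standing on its red cutter, 30 x 22 x 62 mm, on the worktop beyond the jig. Origin at its underside.
- setup_bar: Bystander: brass set-up bar 12 x 90 x 13 mm lying beyond the jig. Origin at the centre of its underside.
- collet_nut: Bystander: steel collet and nut, 27 x 31 x 38 mm, standing on the robot's side of the jig. Origin at its underside.

How it is judged:
By the outcome, as a careful person would: the job done as asked, in the order asked, and still so for the second after the job is handed in, with the robot touching nothing.
It also fails if it takes over 45 s, if anything falls off the work surface, if the arm or the gripper's body presses on something with over 40 N, if the wrist force passes 120 N, or if a joint passes its speed limit or range.

## Working session

There is one attempt and no reset: what is moved stays moved. The work goes in short steps, Python scripts to look and compute and a shell command to move; the robot and the scene stay as the last step left them, time stands still between calls to the robot, and variables do not carry over. Pictures are saved under pics/ and viewed, at most 10 in all, crops included, and the job is handed in when it is done.

```bash
mkdir -p pics; python3 - <<'E'
from workcell import sensors,camera,camera_params,bot
import cv2
o=sensors.get_obs();print({k:o[k] for k in('time','ee_pos','tcp_rot','wrist_force','opening')},bot.pinch_z)
for n in('top','scene'):
    cv2.imwrite(f'pics/{n}0.png',camera(n))
    p=camera_params(n);print(n,p)
print(camera_params('wrist'))
E
```

```text
{'time': 0.0, 'ee_pos': array([0.23753318, 0.49578531, 0.23056153]), 'tcp_rot': array([-1.79920324e+02,  6.26563286e-04,  1.54401731e+02]), 'wrist_force': array([-0.14358829,  0.25426463,  0.1349895 ]), 'opening': 0.08540252683286069} 0.0187
top {'fx': 547.1688415101896, 'fy': 547.1688415101896, 'cx': 329.31588204592197, 'cy': 248.88748174714178, 'T': array([[ 0.02982987, -0.99392976,  0.10589529,  0.56220061],
       [-0.99946217, -0.02821546,  0.01671119,  0.07310674],
       [-0.01362187, -0.10633683, -0.99423685,  0.90514129],
       [ 0.        ,  0.        ,  0.        ,  1.        ]])}
scene {'fx': 500.71634960748963, 'fy': 500.71634960748963, 'cx': 321.3881206170315, 'cy': 241.10333145385874, 'T': array([[ 0.78847247, -0.37541317,  0.48721259,  0.21110032],
       [-0.61469296, -0.45322283,  0.64555529, -0.47072067],
       [-0.02153409, -0.80848873, -0.58811756,  0.56026526],
       [ 0.        ,  0.        ,  0.        ,  1.        ]])}
{'fx': 339.9123848144312, 'fy': 339.9123848144312, 'cx': 318.49159092934246, 'cy': 237.40951132212845, 'tool_from_camera': array([[ 1.14284559e-03, -9.64615186e-01, -2.63659319e-01,
         6.69664956e-02],
       [ 9.99999347e-01,  1.10435782e-03,  2.94184638e-04,
         1.69766838e-04],
       [ 7.39926058e-06, -2.63659483e-01,  9.64615818e-01,
        -1.42701523e-01],
       [ 0.00000000e+00,  0.00000000e+00,  0.00000000e+00,
         1.00000000e+00]])}
```

View pics/top0.png

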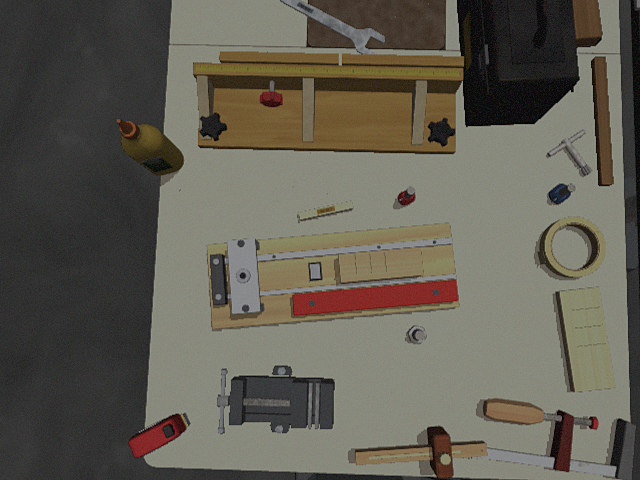

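View pics/scene0.png

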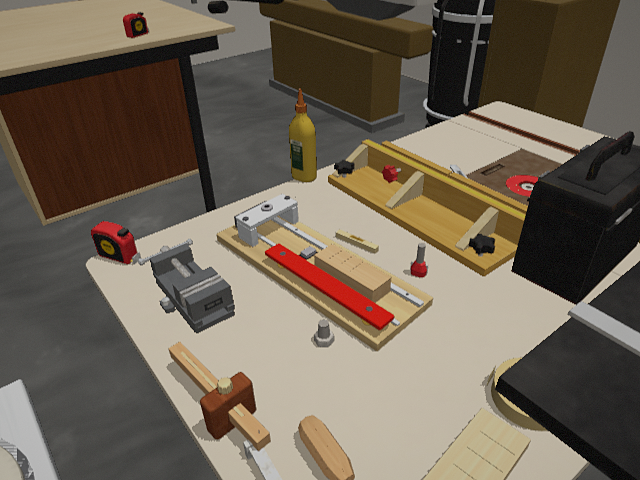

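Top view: jig with the red bar from (293,303) to (458,290), tooth at (315,271), block from about x 338 to 423 px, and bridge at the left. The collet nut is at (416,334). Plan: open the gripper about 45 mm, with one finger on the bar and the other in the channel behind the block.

```bash
cat > h.py <<'E'
import numpy as np
def ray(p,T,u,v,z):
    d=T[:3,:3]@np.array([(u-p['cx'])/p['fx'],(v-p['cy'])/p['fy'],1]);o=T[:3,3]
    return o+d*(z-o[2])/d[2]
E
python3 - <<'E'
import cv2,numpy as np
from h import ray
from workcell import camera_params
for n in('top','scene'):
    p=camera_params(n);im=cv2.imread(f'pics/{n}0.png')
    hsv=cv2.cvtColor(im,cv2.COLOR_BGR2HSV)
    m=(((hsv[...,0]<6)|(hsv[...,0]>174))&(hsv[...,1]>170)&(hsv[...,2]>(90 if n=='top' else 150))).astype('uint8')
    c=max(cv2.findContours(m,0,2)[0],key=cv2.contourArea)
    w=np.array([ray(p,p['T'],*q[0],.042)[:2] for q in c],np.float32)
    r=cv2.minAreaRect(w);b=cv2.boxPoints(r);print(n,r);print(b)
im=cv2.imread('pics/top0.png')
cv2.imwrite('pics/crop.png',cv2.resize(im[220:335,200:465],None,fx=3,fy=3,interpolation=cv2.INTER_CUBIC))
E
```

```text
top ((0.5798277854919434, 0.014403745532035828), (0.03315133973956108, 0.25798699259757996), 6.824730396270752)
[[ 0.5480409   0.14051351]
 [ 0.5786982  -0.11564548]
 [ 0.61161464 -0.11170602]
 [ 0.58095735  0.14445296]]
scene ((0.5782867074012756, 0.01211816817522049), (0.03394603729248047, 0.2589953541755676), 6.80814790725708)
[[ 0.5460821   0.13869065]
 [ 0.5767847  -0.11847845]
 [ 0.61049134 -0.11445431]
 [ 0.57978874  0.14271478]]
```

View pics/crop.png

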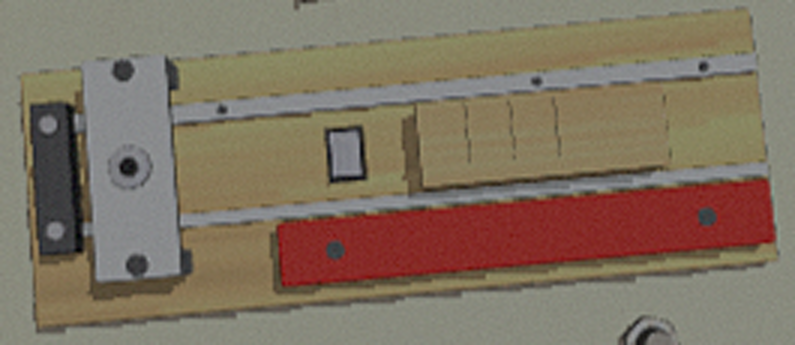

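```bash
cat >> h.py <<'E'
O=np.array([.6195,.1038]);a=np.radians(96.8)
ex=np.array([np.cos(a),np.sin(a)]);ey=np.array([-ex[1],ex[0]])
def J(w): return np.array([(w[:2]-O)@ex,(w[:2]-O)@ey])*1000
def W(x,y): return O+(x*ex+y*ey)/1000
E
python3 - <<'E'
from h import *
from workcell import camera_params
p=camera_params('top')
for n,u,v,z in[('trail',667,130,.05),('lead',417,145,.05),('tooth',346,154,.026),('stopface R',82,178,.044),('entry edge board',758,90,.018)]:
    print(n,J(ray(p,p['T'],200+u/3,220+v/3,z)))
for x in(-190,-180,-170,-160,9):print(x,W(x,27),W(x,27)-[.2375,.4958])
print('per 10mm',ex*.2)
E
```

```text
trail [-163.07515609    4.13859511]
lead [-32.5892055    0.25321685]
tooth [ 5.53234832 -0.03678613]
stopface R [144.35015853   1.34665603]
entry edge board [-219.60373538  -15.16590963]
-190 [ 0.61518669 -0.08806035] [ 0.37768669 -0.58386035]
-180 [ 0.61400265 -0.0781307 ] [ 0.37650265 -0.5739307 ]
-170 [ 0.61281861 -0.06820104] [ 0.37531861 -0.56400104]
-160 [ 0.61163457 -0.05827139] [ 0.37413457 -0.55407139]
9 [0.5916243  0.10953978] [ 0.3541243  -0.38626022]
per 10mm [-0.02368079  0.1985931 ]
```

```bash
python3 -m jog '[[[0.54,-0.8,0,-0.82,0.53],[0.54,-0.8,0,-0.82,0.53],[0.54,-0.8,0,-0.82,0.53],[0.54,-0.8,0,-0.82,0.53],[0.54,-0.8,0,-0.82,0.53],[0.54,-0.8,0,-0.82,0.53],[0.54,-0.8,0,-0.82,0.53],[0,0,0,0,0.53]]]'
```

```text
time: 0.9
ee_pos: [0.4288, 0.2118, 0.2309]
tcp_rot: [-180.0, 0.1, 125.2]
wrist_force: [-0.1, 0.2, -0.3]
opening: 0.0451
grasp_force: 0.0
```

```bash
python3 -m jog '[[[0.53,-0.84,0,-0.81,0.53],[0.53,-0.84,0,-0.81,0.53],[0.53,-0.84,0,-0.81,0.53],[0.53,-0.84,0,-0.81,0.53],[0.53,-0.84,0,-0.81,0.53],[0.53,-0.84,0,-0.81,0.53],[0.53,-0.84,0,-0.81,0.53],[0,0,0,0,0.53]]]'
cat > st.py <<'E'
import sys,cv2
from h import *
from workcell import sensors,camera
o=sensors.get_obs();print(o['time'],'jig',J(o['ee_pos']),o['ee_pos'],o['tcp_rot'],o['wrist_force'],o['opening'])
for n in sys.argv[2:]: cv2.imwrite(f'pics/{n}{sys.argv[1]}.png',camera(n))
E
python3 st.py 1
```

```text
time: 1.7
ee_pos: [0.6139, -0.0819, 0.2284]
tcp_rot: [-179.8, 0.0, 97.0]
wrist_force: [-1.3, -0.7, -0.9]
opening: 0.0453
grasp_force: 0.0
1.7 jig [-183.74487302   27.55069292] [ 0.61389923 -0.08191443  0.22838945] [-1.79824706e+02  1.47872630e-03  9.70113186e+01] [-1.29001404 -0.72083637 -0.91026901] 0.045267835816410674
```

Descend to about z 0.075 and look.

```bash
python3 -m jog '[[[0,0,-0.8,0,0.53],[0,0,-0.8,0,0.53],[0,0,-0.8,0,0.53],[0,0,-0.6,0,0.53],[0,0,0,0,0.53]]]'
python3 st.py 2 wrist scene; python3 -c "
import cv2,numpy as np
a=cv2.imread('pics/wrist2.png');b=cv2.imread('pics/scene2.png')[150:390,250:490]
cv2.imwrite('pics/c2.png',np.hstack([cv2.resize(a,(400,300)),cv2.resize(b,(300,300))]))"
```

```text
time: 2.2
ee_pos: [0.6093, -0.0767, 0.0764]
tcp_rot: [-179.6, -0.1, 97.4]
wrist_force: [-0.5, 0.5, 0.1]
opening: 0.0452
grasp_force: 0.0
2.2 jig [-178.01242244   31.47235649] [ 0.60932641 -0.07668665  0.07635373] [-1.79556291e+02 -1.26432703e-01  9.74250115e+01] [-0.47758405  0.48403576  0.12353709] 0.04518077084572615
```

View pics/c2.png

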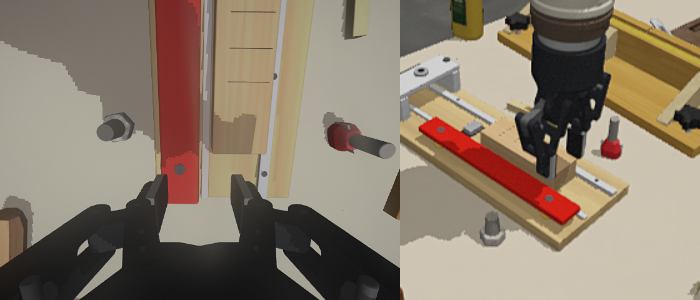

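The wrist view shows the left finger over the bar end and the right finger over the channel. The block's trailing edge is at about (384,245) full-size. I'll let the arm settle and cast that edge.

```bash
python3 -m jog '[[[0,0,0,0,0.53],[0,0,0,0,0.53]]]' >/dev/null
python3 st.py 3 wrist; python3 - <<'E'
from h import *
from workcell import sensors,camera_params
from scipy.spatial.transform import Rotation as R
o=sensors.get_obs();p=camera_params('wrist')
B=np.eye(4);B[:3,:3]=R.from_euler('xyz',o['tcp_rot'],degrees=True).as_matrix();B[:3,3]=o['ee_pos']
T=B@p['tool_from_camera']
import cv2
im=cv2.imread('pics/wrist3.png');cv2.imwrite('pics/c3.png',im[150:400,200:500])
for n,u,v,z in[('trail',384,245,.05),('bar R edge at end',318,324,.042),('bar L edge',262,324,.042)]: print(n,J(ray(p,T,u,v,z)))
E
```

```text
2.5 jig [-179.71931084   27.73589343] [ 0.61323869 -0.07793912  0.08359964] [1.79819745e+02 4.65052817e-02 9.73653215e+01] [-0.02184863  0.1408103   0.88538274] 0.04523789649059845
trail [-164.73476797   -7.35275449]
bar R edge at end [-217.18955533   27.7318965 ]
bar L edge [-217.51498565   61.48661158]
```

View pics/c3.png

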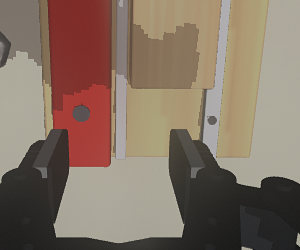

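```bash
python3 -m jog '[[[0,-0.08,-0.16,-0.08,0.53],[0,0,-0.16,0,0.53],[0,0,-0.16,0,0.53],[0,0,-0.1,0,0.53],[0,0,0,0,0.53],[0,0,0,0,0.53]]]'
python3 st.py 4
```

```text
time: 3.15
ee_pos: [0.612, -0.0819, 0.0521]
tcp_rot: [-180.0, -0.0, 97.0]
wrist_force: [0.4, -0.1, 0.4]
opening: 0.0454
grasp_force: 0.0
3.15 jig [-183.54775561   29.40790895] [ 0.61203174 -0.0819386   0.052135  ] [-1.79979507e+02 -7.20147487e-03  9.69532901e+01] [ 0.43109302 -0.12819645  0.38529875] 0.04539895205544178
```

```bash
python3 -m jog '[[[0.02,0,-0.1,0,0.53],[0.02,0,-0.1,0,0.53],[0,0,-0.1,0,0.53],[0,0,-0.04,0,0.53],[0,0,0,0,0.53]]]'
python3 st.py 5
```

```text
time: 3.65
ee_pos: [0.6144, -0.082, 0.0355]
tcp_rot: [180.0, 0.0, 97.0]
wrist_force: [0.6, 0.1, 3.8]
opening: 0.0453
grasp_force: 2.3
3.65 jig [-183.88887331   27.02098297] [ 0.61444227 -0.0819947   0.03547132] [1.79958433e+02 9.89166063e-03 9.69554559e+01] [0.62137688 0.097444   3.79604829] 0.04530470904571864
```

```bash
python3 -m jog '[[[0,0,-0.06,0,0.53],[0,0,-0.06,0,0.53],[0,0,0,0,0.53]]]'
python3 -m jog '[[[0,0,-0.06,0,0.53],[0,0,0,0,0.53]]]';python3 -m jog '[[[0,0,-0.06,0,0.53],[0,0,0,0,0.53]]]'
python3 st.py 6
```

```text
time: 3.95
ee_pos: [0.6145, -0.082, 0.0297]
tcp_rot: [179.9, 0.0, 97.0]
wrist_force: [0.6, -0.7, 5.7]
opening: 0.0452
grasp_force: 2.9
time: 4.15
ee_pos: [0.6145, -0.082, 0.0268]
tcp_rot: [179.9, 0.0, 97.0]
wrist_force: [-0.2, -0.1, 6.0]
opening: 0.0453
grasp_force: 3.2
time: 4.35
ee_pos: [0.6146, -0.0821, 0.0255]
tcp_rot: [179.9, 0.0, 97.0]
wrist_force: [-2.8, 0.1, 14.1]
opening: 0.0452
grasp_force: 6.8
4.35 jig [-183.9784782    26.83672777] [ 0.61463584 -0.08206186  0.0254756 ] [1.79887529e+02 3.11342242e-02 9.69503260e+01] [-2.82890292  0.10981202 14.09950043] 0.04523289629670855
```

```bash
python3 st.py 7 wrist top scene; python3 -c "
import cv2,numpy as np
a=cv2.imread('pics/wrist7.png')[0:360];b=cv2.imread('pics/scene7.png')[200:360,210:450]
cv2.imwrite('pics/c7.png',np.hstack([cv2.resize(a,(400,225)),cv2.resize(b,(338,225))]))"
```

```text
4.35 jig [-183.9784782    26.83672777] [ 0.61463584 -0.08206186  0.0254756 ] [1.79887529e+02 3.11342242e-02 9.69503260e+01] [-2.82890292  0.10981202 14.09950043] 0.04523289629670855
```

View pics/c7.png

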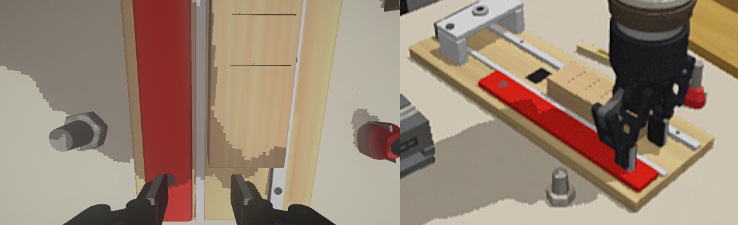

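The tooth has sunk (a dark hole in the scene view), the bar is down, and the second finger is in the channel behind the block. Pushing now.

```bash
python3 -m jog '[[[-0.01,0.1,0,0,0.53],[-0.014,0.12,0,0,0.53],[-0.014,0.12,0,0,0.53],[-0.014,0.12,0,0,0.53],[-0.014,0.12,0,0,0.53]]]'
python3 st.py 8
```

```text
time: 5.0
ee_pos: [0.6122, -0.0547, 0.0256]
tcp_rot: [179.8, 0.2, 96.9]
wrist_force: [1.1, -8.7, 12.4]
opening: 0.0452
grasp_force: 6.8
5.0 jig [-156.54835825   25.97249434] [ 0.61224616 -0.05472237  0.02563711] [179.79903245   0.2432934   96.88266332] [ 1.08119231 -8.70205453 12.37442857] 0.04521892714121733
```

```bash
python3 -m jog '[[[-0.016,0.12,0,0,0.53],[-0.016,0.12,0,0,0.53],[-0.016,0.12,0,0,0.53],[-0.016,0.12,0,0,0.53],[-0.016,0.12,0,0,0.53],[-0.016,0.12,0,0,0.53],[-0.016,0.12,0,0,0.53],[-0.016,0.12,0,0,0.53]]]'
python3 st.py 9 top scene
```

```text
time: 5.8
ee_pos: [0.606, -0.0067, 0.0257]
tcp_rot: [179.8, 0.2, 96.9]
wrist_force: [1.7, -10.6, 13.9]
opening: 0.0453
grasp_force: 7.2
5.8 jig [-108.07946912   26.51076322] [ 0.60597276 -0.00665816  0.02568956] [179.78256987   0.23592431  96.88283927] [  1.66135431 -10.59656459  13.9107504 ] 0.04529490074975994
```

```bash
python3 -m jog '[[[-0.015,0.12,0,0,0.53],[-0.015,0.12,0,0,0.53],[-0.015,0.12,0,0,0.53],[-0.015,0.12,0,0,0.53],[-0.015,0.12,0,0,0.53],[-0.015,0.12,0,0,0.53],[-0.015,0.12,0,0,0.53],[-0.015,0.12,0,0,0.53]]]'
python3 st.py 10 wrist scene;python3 -c "
import cv2,numpy as np
a=cv2.imread('pics/wrist10.png')[0:360];b=cv2.imread('pics/scene10.png')[180:340,200:440]
cv2.imwrite('pics/c10.png',np.hstack([cv2.resize(a,(400,225)),cv2.resize(b,(338,225))]))"
```

```text
time: 6.7
ee_pos: [0.6, 0.0414, 0.0257]
tcp_rot: [179.8, 0.2, 96.9]
wrist_force: [1.1, -10.0, 14.2]
opening: 0.0453
grasp_force: 7.6
6.7 jig [-59.66361289  26.76241163] [0.59999026 0.04138731 0.02570714] [179.78014265   0.22696435  96.87931438] [  1.05909152 -10.04426181  14.21027684] 0.04534811708946573
```

View pics/c10.png

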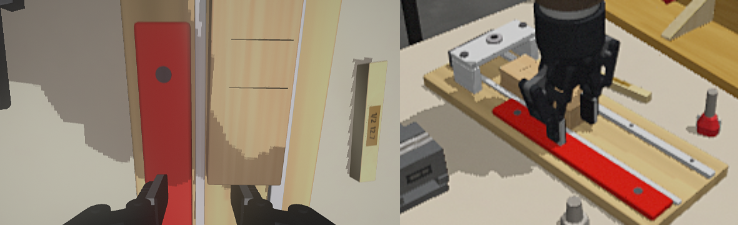

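The block is moving with the finger and passing over the sunken tooth; the bar is still down.

```bash
python3 -m jog '[[[-0.015,0.12,0,0,0.53],[-0.015,0.12,0,0,0.53],[-0.015,0.12,0,0,0.53],[-0.015,0.12,0,0,0.53],[-0.015,0.12,0,0,0.53],[-0.015,0.12,0,0,0.53],[-0.015,0.12,0,0,0.53],[-0.015,0.12,0,0,0.53]]]'
python3 -m jog '[[[-0.01,0.08,0,0,0.53],[-0.01,0.08,0,0,0.53],[-0.01,0.08,0,0,0.53]]]'
python3 st.py 11
```

```text
time: 7.6
ee_pos: [0.594, 0.0894, 0.0257]
tcp_rot: [179.8, 0.2, 96.9]
wrist_force: [1.4, -10.6, 13.8]
opening: 0.0453
grasp_force: 7.8
time: 7.9
ee_pos: [0.5925, 0.1014, 0.0257]
tcp_rot: [179.8, 0.2, 96.9]
wrist_force: [2.5, -10.5, 14.3]
opening: 0.0453
grasp_force: 7.9
7.9 jig [ 0.84608609 27.09569515] [0.59249473 0.1014319  0.02574527] [179.77779965   0.20716108  96.87899361] [  2.5364783  -10.52615865  14.32535457] 0.04526314797192702
```

Now slowly until the stop is felt.

```bash
python3 -m jog '[[[-0.01,0.06,0,0,0.53],[-0.01,0.06,0,0,0.53]]]'
python3 -m jog '[[[-0.005,0.04,0,0,0.53]]]'
python3 st.py 12
```

```text
time: 8.1
ee_pos: [0.5916, 0.1074, 0.0257]
tcp_rot: [179.8, 0.2, 96.9]
wrist_force: [1.1, -10.8, 14.6]
opening: 0.0454
grasp_force: 7.8
time: 8.2
ee_pos: [0.5912, 0.1095, 0.0257]
tcp_rot: [179.8, 0.2, 96.9]
wrist_force: [2.3, -10.5, 15.0]
opening: 0.0456
grasp_force: 7.8
8.2 jig [ 8.989431  27.3890652] [0.59123922 0.10948322 0.02571779] [179.77967278   0.19634297  96.88396502] [  2.33679349 -10.50038208  14.99485976] 0.0455991177752439
```

```bash
python3 -m jog '[[[-0.003,0.03,0,0,0.53]]]'
python3 -m jog '[[[-0.003,0.03,0,0,0.53]]]'
python3 st.py 13 top
```

```text
time: 8.3
ee_pos: [0.5912, 0.1106, 0.0257]
tcp_rot: [179.8, 0.2, 96.9]
wrist_force: [2.2, -17.4, 15.7]
opening: 0.0456
grasp_force: 11.0
time: 8.4
ee_pos: [0.5912, 0.1107, 0.0258]
tcp_rot: [179.8, 0.4, 96.8]
wrist_force: [2.3, -23.7, 16.8]
opening: 0.0452
grasp_force: 14.4
8.4 jig [10.18770104 27.30853474] [0.5911773  0.1106826  0.02575235] [179.77559766   0.40412854  96.79321334] [  2.34032251 -23.6829698   16.84571603] 0.04519355862092128
```

Force jumped to 24 N with motion halted at jig x 10, so the block is home. I'll relieve the push slightly, then lift straight up.

```bash
python3 -m jog '[[[0.007,-0.06,0,0,0.53],[0.005,-0.04,0,0,0.53],[0,0,0,0,0.53]]]'
python3 st.py 14
python3 -m jog '[[[0,0,0.1,0,0.53],[0,0,0.15,0,0.53],[0,0,0.3,0,0.53],[0,0,0.5,0,0.53],[0,0,0.8,0,0.53],[0,0,0.8,0,0.53],[0,0,0.5,0,0.53]]]'
python3 -m jog '[[[0,-0.7,0.2,0,0.53],[0,-0.8,0.1,0,0.53],[0,-0.8,0,0,0.53],[0,-0.8,0,0,0.53],[0,-0.8,0,0,0.53],[0,0,0,0,0.53],[0,0,0,0,0.53]]]'
python3 st.py 15 wrist top scene;python3 -c "
import cv2,numpy as np
a=cv2.imread('pics/top15.png')[210:340,195:470];b=cv2.imread('pics/scene15.png')[170:350,200:440]
cv2.imwrite('pics/c15.png',np.hstack([cv2.resize(a,(476,225)),cv2.resize(b,(300,225))]))"
```

```text
time: 8.75
ee_pos: [0.5912, 0.11, 0.0257]
tcp_rot: [179.8, -0.1, 97.0]
wrist_force: [-0.3, 4.3, 14.1]
opening: 0.045
grasp_force: 7.2
8.75 jig [ 9.54905106 27.37704388] [0.59118489 0.11004033 0.02573032] [ 1.79784618e+02 -1.37922522e-01  9.69641242e+01] [-0.30132348  4.32572489 14.12183836] 0.045023780950410236
time: 9.45
ee_pos: [0.5899, 0.1088, 0.1844]
tcp_rot: [179.9, 0.0, 96.9]
wrist_force: [0.6, -0.7, -0.9]
opening: 0.045
grasp_force: 0.0
time: 10.15
ee_pos: [0.5894, -0.0869, 0.1959]
tcp_rot: [-179.9, -0.0, 96.8]
wrist_force: [-0.1, 1.0, 0.1]
opening: 0.0452
grasp_force: 0.0
10.15 jig [-185.81420568   52.44154737] [ 0.58942849 -0.08691638  0.19586939] [-1.79938571e+02 -1.59090796e-02  9.68305251e+01] [-0.11650513  0.99191215  0.10770944] 0.04515245054981506
```

View pics/c15.png

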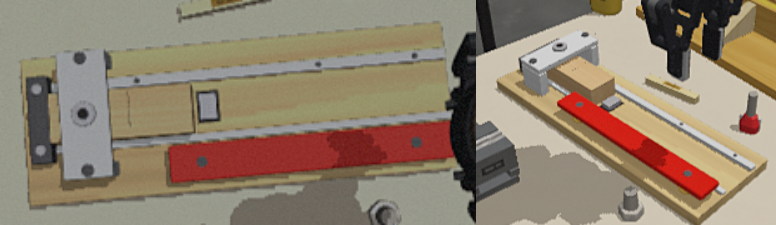

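The top view shows the tooth up behind the block's trailing end (edge at about (306,271)), and the block's front meeting the dark stop. A quick numeric check, then hand in.

```bash
python3 - <<'E'
from h import *
from workcell import camera_params,ticket
p=camera_params('top');t=J(ray(p,p['T'],306.5,270.7,.05));print(t)
if abs(t[0]-20)<4: print(ticket.job_done())
E
```

```text
[18.43359947 -0.61318644]
the job is handed in; nothing more can be done
None
```

The maple block is home against the end stop, the spring bar is back up with the tooth standing behind the block, and the arm is clear; I handed the job in at about 10 s on the robot's clock.

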